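Drive the tapered key home between hub and shaft

ROBOT

A 6-joint arm with a two-finger parallel gripper is mounted at the origin on a cart in front of the work surface, level with it; the furniture and walls round the work are solid. World frame = base frame: x ahead of the robot, y to its left, z up, the work surface at z = 0. Lengths are in m, angles in degrees, forces in N, time in s.
With the tool pointing down it reaches from about 0.2 to 0.875 m from the base axis. Payload 3.4 kg.
Tool frame: the origin (TCP) lies midway between the tips of the shut fingers; the grasp point (between the pads) lies 19 mm behind it; z points along the fingers, y is the line along which they close (so a half turn about z gives the same grasp; the last joint's range is limited). The gripper opens to 94 mm and grips with 3 to 60 N. Pads are 16 mm wide; open, the fingers measure 119 mm over their backs; the gripper's body (75 mm by 177 mm) begins 78 mm behind the grasp point.
Start: joints at [68.927, 15.808, 86.224, -0, 77.962, -6.933], TCP at [0.14, 0.558, 0.205] pointing down, gripper open.
Joint ranges: [-165.64, 165.64], [-43.16, 119.46], [12.63, 154.43], [-67.54, 247.53], [6.08, 155.33], [-154.97, 154.97]. Speed limits (degrees/s): [147.25, 147.25, 180, 180, 180, 180].

INTERFACE

Orientations are given as a 3x3 rotation matrix whose columns are the frame's x, y, z axes.
In Python, from cell import sensors, cams, job gives the robot as it stands. The module is installed in compiled form; this text tells all that it offers.
- The arm moves only by the shell command python3 -m jog 'ROWS' [OPENING] [FORCE]. ROWS is JSON, one flat list of numbers, 6 for each row, row after row: the shift along the world's x, y, z in m, then the turn, a rotation vector about the world's x, y, z in rad. In form: [x, y, z, ax, ay, az, x, y, z, ax, ay, az, ...]. A call has 1 to 10 rows; each row is the pose to reach, as a shift and turn from the pose commanded when the call began; what a row does not reach only later rows make up. A row lasts 1/12 s, in which the tool goes at most 41.7 mm and 7.16 degrees, less where a joint would pass 70% of its speed; a pose out of reach is approached as far as the arm can. A call with a gripper value outside its range is refused whole. OPENING is the opening, from 0 (shut) to 1 (fully open), set as the call begins (- or left out, the last holds). The fingers move at their own pace and stop on an object; FORCE is the grip in N (left out, the last holds). Time passes only in rows, so rows that repeat a pose let the fingers close. It gives the time, the measured TCP pose, the force, the opening and the grip force at its end, in the units of the state.
- sensors.get_obs(): the state, without advancing time (a new reading comes with each control period).
- cams.get_image(name): name is "scene" or "top" or "wrist"; returns (picture, depth): 420x560x3 uint8, red, green, blue; 420x560 float32, m along the optical axis (not along the pixel's ray), 0 where there is no reading.
- cams.camera_info(name): a dict with "intrinsics" (3x3 intrinsics, pixels), "extrinsics" (4x4, takes a point from world to camera coordinates). Camera axes: x right, y down, z forward; pixel columns grow to the right and rows downward; lengths in m; the calibration is good to about 2 mm. A picture is of the moment at which its call begins: read the wrist's pose just before it. camera_info takes no time and is no camera call; for the wrist camera it gives the pose at the moment of the call.
- job.hand_in(): hands the job in; it is judged then, once.
The state is a dict: "clock": time; "q": joint angles; "dq": joint speeds; "joint_torque": joint torques, N m; "ee_pos": TCP position; "orientation": TCP orientation; "wrist_force": force on the tool from outside, world axes, zero at the start; "torque": the same for the moment, N m; "finger_gap": finger opening in m; "grip_force": force on a finger pad.
Only numpy, scipy, OpenCV 4.12 (cv2) and the standard library are available. Lean on these libraries where they do the work, as an engineer would, in place of code of your own. Each camera call takes 0.05 s, during which the arm holds its last target. There are 200 camera calls.

TASK

Take the tapered key with the blue head out of the wooden rack, put it point down into the open slot between the steel shaft end and the brass shoe of the green hub, and push or tap it down until it is tight and its collar sits on the hub. Leave it there, let go, and leave the red and yellow keys standing in the rack.

Things in the scene. Friction and masses are not known exactly. Their poses are not given: they have to be found in the camera images.
- key_blue: Tapered steel key, blue head, 98 mm high, 0.12 kg, upright in the rack. Origin: centre of its bottom end, z up. Wedge z 0 to 56 mm: 24 mm wide (y), thickness (x) 14 mm at the bottom, 25 at the top, both sides alike: half a turn about z makes no difference. Steel collar 30 (x) x 50 (y) mm, z 56 to 64. Blue grip block 26 (x) x 40 (y) mm, z 64 to 98; grasp it across x, lift straight up.
- key_red: Spare straight key with a red head, 19 mm thick, else like the blue one, same origin and axes; stays in the rack. The wooden rack (66 x 236 x 40 mm) has three slots in a row along the keys' y, 75 mm apart, with any key in any slot; they hold the lower 32 mm of the keys with a few mm of play.
- key_yellow: Spare straight key with a yellow head, 14 mm thick, else like the blue one, same origin and axes; stays in the rack.
- hub: Fixed green block 120 x 104 mm on a round dark flange; flat top 70 mm above the desk. Origin: on the desk below the slot's middle; z up, x from the bright round shaft end across the slot to the brass shoe. Slot open upward, 60 mm deep, 34 mm wide in y; at the top it spans x -12.5 to +9.5 mm, narrowing downward like the key. The key's x must lie along the hub's x, either way round.
- shoe (a joint): How far (m) the sprung brass shoe is pushed back toward the hub's +x: 0 free, 0.003 with the key home, 0.006 at most. Set in loosely, the key stops with its collar about 13 mm above the hub's top; about 10 N downward then drives it until the collar lands on the top (key origin 14 mm above the desk, within 3 mm of the hub's axis). Friction holds it there.
Not all that is in view belongs to the job. Leave any turquoise or white look-alike of the key_red alone.

How it is judged (in metres and radians):
At the end, for the whole second after the job is handed in: The blue key is at rest in the hub's slot, upright within 8 degrees, within 12 mm of the slot's middle and 15 degrees of its direction, its collar on the hub's top or at most 5 mm above. The red and yellow keys stand in the rack, moved less than 30 mm, leaning less than 29 degrees (z of key_blue in the frame of hub between 0.008 and 0.019 m and horizontal distance between key_blue and hub below 0.012 m and angle between the x axis of key_blue and the x axis of hub, either way round below 0.26 rad and angle between key_blue's own z axis and vertical below 0.14 rad and linear speed of key_blue below 0.02 m/s and distance of each of key_red, key_yellow from where it was at the start of the episode below 0.03 m and angle between each of key_red, key_yellow's own z axis and vertical below 0.5 rad); the robot touches nothing.
It fails at once if the red key is moved out of its place (more than 30 mm) (distance of key_red from where it was at the start of the episode above 0.03 m).
It fails at once if the yellow key is moved out of its place (more than 30 mm) (distance of key_yellow from where it was at the start of the episode above 0.03 m).
It also fails if it takes over 42 s, if anything falls off the work surface, if the arm or the gripper's body presses on something with over 40 N, if the wrist force passes 120 N, or if a joint passes its speed limit or range.

## Working session

There is one attempt and no reset: what is moved stays moved. The work goes in short steps, Python scripts to look and compute and a shell command to move; the robot and the scene stay as the last step left them, time stands still between calls to the robot, and variables do not carry over. Pictures are saved under pics/ and viewed, at most 10 in all, crops included, and the job is handed in when it is done.

```bash
mkdir -p pics; cat > h.py <<'E'
import numpy as np, cv2
from cell import sensors, cams, job
def grab(n):
    i=cams.camera_info(n); p,d=cams.get_image(n)
    return p,d,np.array(i["intrinsics"]),np.array(i["extrinsics"])
def world(d,K,E):
    v,u=np.mgrid[:d.shape[0],:d.shape[1]]
    c=np.stack([(u-K[0,2])/K[0,0]*d,(v-K[1,2])/K[1,1]*d,d],-1)
    w=(c-E[:3,3])@E[:3,:3]; w[d==0]=np.nan
    return w
E
python3 - <<'E'
from h import *
a=[]
for n in("scene","top"):
    p,d,K,E=grab(n); np.savez(n+".npz",p=p,d=d,K=K,E=E)
    cv2.imwrite(f"pics/{n}0.png",p[...,::-1])
    print(n,np.round(-E[:3,:3].T@E[:3,3],3),np.round(E[2,:3],2),K[0,0])
E
```

```text
scene [-0.363 -1.303  0.72 ] [ 0.55  0.7  -0.45] 534.8509321650508
top [ 0.376 -0.289  1.462] [ 0.05  0.   -1.  ] 534.3433585018931
```

View pics/top0.png

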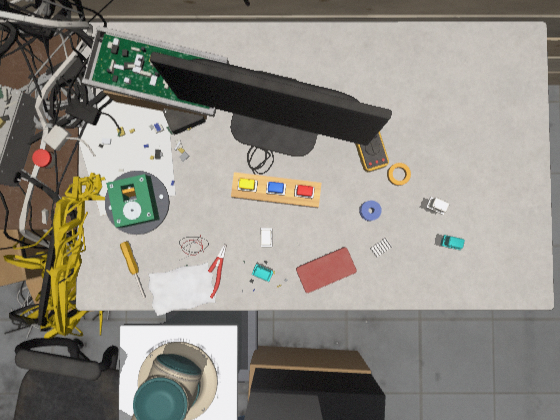

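View pics/scene0.png

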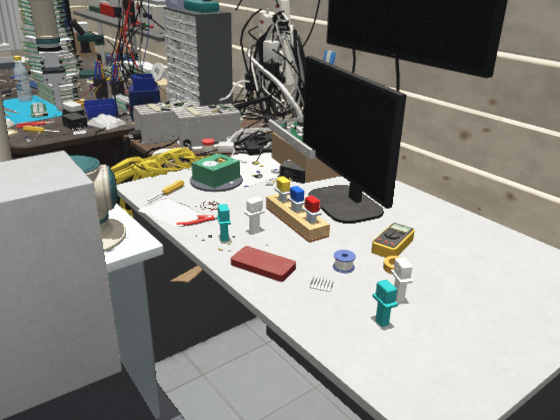

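The top view shows the rack at (232–321, 175–205), with yellow at (247,184), blue at (275,187) and red at (305,190). The hub is at (135,200), its brass shoe near (128,188) and its bright shaft end near (131,210). The monitor stands behind the rack. Next I measure from the top depth image.

```bash
python3 - <<'E'
from h import *
z=np.load("top.npz"); p,d,K,E=[z[k] for k in "pdKE"]
w=world(d,K,E); hsv=cv2.cvtColor(p,cv2.COLOR_RGB2HSV)
def box(n,u0,v0,u1,v1,lo,hi,zl,zh):
    m=cv2.inRange(hsv,lo,hi)>0; b=np.zeros_like(m); b[v0:v1,u0:u1]=1
    m=m&b&(w[...,2]>zl)&(w[...,2]<zh); q=w[m]
    r=cv2.minAreaRect((q[:,:2]*1000).astype(np.float32))
    print(n,m.sum(),"med",np.round(np.median(q,0),4),"rect",np.round(r[0],1),np.round(r[1],1),round(r[2],1))
    return q
for n,h in(("yellow",(20,35)),("blue",(105,130)),("red",(0,8))):
    box(n,232,172,322,205,(h[0],120,60),(h[1],255,255),.08,.13)
box("rack",228,170,326,212,(5,40,80),(25,255,255),.03,.05)
box("hub",100,165,175,240,(55,60,20),(90,255,255),.06,.08)
box("brass",100,165,175,240,(10,80,60),(30,255,255),.0,.2)
box("shaft",100,165,175,240,(0,0,150),(180,60,255),.03,.2)
# obstacles: highest near rack
for nm,(x0,x1,y0,y1) in {"rack":(.35,.6,-.5,-.05),"hub":(.3,.6,0,.3)}.items():
    m=(w[...,0]>x0)&(w[...,0]<x1)&(w[...,1]>y0)&(w[...,1]<y1)&(w[...,2]>.12); q=w[m]
    print(nm,len(q), q.min(0) if len(q) else "")
m=(w[...,2]>.15)&(w[...,0]>.2)&(w[...,0]<.8)&(w[...,1]<.3); q=w[m]
for y in np.arange(-.6,.3,.1):
    s=q[abs(q[:,1]-y)<.03]
    if len(s): print(round(y,2),"min x",s[:,0].min().round(3),"z there",s[s[:,0].argmin(),2].round(3))
im=cv2.resize(p[160:240,95:180],None,fx=6,fy=6,interpolation=cv2.INTER_CUBIC); cv2.imwrite("pics/hub.png",im[...,::-1])
E
```

```text
yellow 152 med [ 0.5236 -0.1906  0.1059] rect [ 524.  -191.3] [38.9 25.7] 84.4
blue 145 med [ 0.5146 -0.2642  0.1058] rect [ 514.9 -264.9] [38.1 25.2] 84.1
red 150 med [ 0.5067 -0.3382  0.1057] rect [ 506.4 -339.1] [38.9 25.4] 82.9
rack 1494 med [ 0.5081 -0.2656  0.0401] rect [ 514.4 -264.8] [236.6  66.4] 83.0
hub 1349 med [0.4874 0.1138 0.0702] rect [483.2 116. ] [121.1 108. ] 12.4
brass 145 med [0.5083 0.1317 0.0377] rect [523.5 161.4] [ 61.5 111.1] 0.9
shaft 334 med [0.4599 0.1116 0.0708] rect [480.3 117.9] [114.4  96.7] 11.7
rack 0 
hub 0 
-0.5 min x 0.618 z there 0.338
-0.4 min x 0.634 z there 0.245
-0.3 min x 0.658 z there 0.241
-0.2 min x 0.684 z there 0.327
-0.1 min x 0.709 z there 0.154
-0.0 min x 0.734 z there 0.329
```

View pics/hub.png

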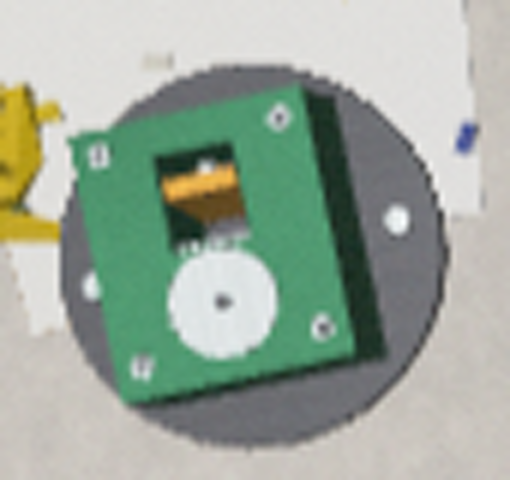

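The crop shows the slot between the bright shaft end (centre at crop 223,302) and the brass shoe (front edge near crop 200,195), with hub x pointing up the image at about 12.4° yaw. The rack is at 83°, so the key's x axis is at about -7°, and the sizes match. Next I check the tool yaw and the wrist camera mounting.

```bash
python3 - <<'E'
from h import *
o=sensors.get_obs(); R=np.array(o["orientation"]); print(np.round(R,3),o["ee_pos"],o["wrist_force"],o["finger_gap"])
E=np.array(cams.camera_info("wrist")["extrinsics"]); K=cams.camera_info("wrist")["intrinsics"]; c=-E[:3,:3].T@E[:3,3]
print("cam in tool",R.T@(c-o["ee_pos"]),"axes",np.round(R.T@E[:3,:3].T,2),K[0][0])
y=np.degrees(np.arctan2(R[1,1],R[0,1]));print("tool y yaw",y)
for t in(12.4,-6.8): print(t,"turn",(t-y+90)%180-90)
E
```

```text
[[-0.97   0.244 -0.001]
 [ 0.244  0.97  -0.001]
 [ 0.    -0.002 -1.   ]] [0.14030574 0.55712326 0.20472328] [ 0.00981303 -0.79001269  0.37251762] 0.09387439980998445
cam in tool [ 0.07946457 -0.00047336 -0.17962113] axes [[-0.   -0.96 -0.27]
 [ 1.   -0.   -0.  ]
 [ 0.   -0.27  0.96]] 359.24192961756074
tool y yaw 75.8568843084829
12.4 turn -63.456884308482906
-6.8 turn -82.6568843084829
```

```bash
python3 -m jog '[0.035,-0.044,0.02,0,0,-0.11, 0.07,-0.088,0.045,0,0,-0.22, 0.105,-0.132,0.045,0,0,-0.33, 0.14,-0.176,0.045,0,0,-0.44, 0.17,-0.216,0.045,0,0,-0.55, 0.2,-0.25,0.045,0,0,-0.66, 0.225,-0.285,0.045,0,0,-0.77, 0.25,-0.315,0.045,0,0,-0.88, 0.27,-0.345,0.045,0,0,-0.99, 0.29,-0.37,0.045,0,0,-1.108]' 1
python3 -m jog '[0.025,-0.032,0,0,0,0, 0.055,-0.067,0,0,0,0, 0.055,-0.067,0,0,0,0, 0.055,-0.067,0,0,0,0, 0.055,-0.067,0,0,0,0]'
python3 - <<'E'
from h import *
p,d,K,E=grab("wrist"); np.savez("w1.npz",p=p,d=d,K=K,E=E); cv2.imwrite("pics/w1.png",p[...,::-1])
E
```

```text
clock: 0.93
ee_pos: [0.3945, 0.2332, 0.2501]
orientation: [[-0.209, 0.978, -0.0], [0.978, 0.209, 0.0], [0.0, -0.0, -1.0]]
wrist_force: [0.4, 0.6, -0.8]
finger_gap: 0.0939
grip_force: 0.0
clock: 1.35
ee_pos: [0.4484, 0.1683, 0.2497]
orientation: [[-0.213, 0.977, -0.002], [0.977, 0.213, 0.001], [0.001, -0.002, -1.0]]
wrist_force: [0.2, 0.3, -0.4]
finger_gap: 0.0939
grip_force: 0.0
```

View pics/w1.png

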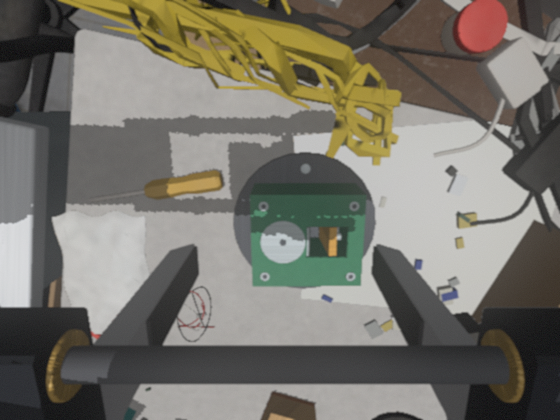

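The hub block spans (250–362, 185–287) and is square to the image, so the yaw is right. The slot is at about (305–348, 226–258), the shaft at (283,241) and the brass at (334,240). Now I measure it on the z = 0.07 plane.

```bash
cat >> h.py <<'E'
def ray(uv,K,E,z):
    uv=np.atleast_2d(uv).astype(float); r=np.c_[(uv-K[:2,2])/[K[0,0],K[1,1]],np.ones(len(uv))]@E[:3,:3]
    c=-E[:3,:3].T@E[:3,3]; return c+r*((z-c[2])/r[:,2])[:,None]
E
python3 - <<'E'
from h import *
z=np.load("w1.npz"); p,d,K,E=[z[k] for k in "pdKE"]
w=world(d,K,E); hsv=cv2.cvtColor(p,cv2.COLOR_RGB2HSV)
reg=np.zeros(d.shape,np.uint8); reg[170:300,240:375]=1
top=((abs(w[...,2]-.07)<.006)&(reg>0)).astype(np.uint8)
c=max(cv2.findContours(top,0,1)[0],key=cv2.contourArea)[:,0]
P=ray(c,K,E,.07)[:,:2]; r=cv2.minAreaRect((P*1000).astype(np.float32)); print("top",r, np.nanmedian(w[top>0][:,2]))
def show(n,m):
    for c in cv2.findContours(m.astype(np.uint8),0,1)[0]:
        if cv2.contourArea(c)>60:
            P=ray(c[:,0],K,E,.07)[:,:2]*1000; r=cv2.minAreaRect(P.astype(np.float32)); x,y,W,H=cv2.boundingRect(c)
            print(n,(x,y,W,H),[np.round(a,1) for a in r], "circ",np.round(cv2.minEnclosingCircle(P.astype(np.float32))[0],1),round(cv2.minEnclosingCircle(P.astype(np.float32))[1],1))
inner=np.zeros(d.shape,bool); inner[215:268,256:356]=1
show("hole(depth)",inner&(w[...,2]<.062))
show("shaft",inner&(hsv[...,1]<60)&(hsv[...,2]>110))
show("brass",inner&(hsv[...,0]<28)&(hsv[...,1]>90))
b=inner&(hsv[...,0]<28)&(hsv[...,1]>90)
cv2.imwrite("pics/w1c.png",cv2.resize(p[180:292,245:370],None,fx=6,fy=5,interpolation=cv2.INTER_NEAREST)[...,::-1])
for v in(236,242,248): print(v,[(u,round(float(w[v,u,2])*1000)) for u in range(294,354,3)])
E
```

```text
top ((483.7210388183594, 115.4478759765625), (120.18273162841797, 104.7064208984375), 12.327238082885742) 0.07061491792524235
hole(depth) (336, 227, 10, 27) [array([518.8, 123.8]), array([ 9.6, 29.9]), np.float64(14.5)] circ [518.8 123.8] 15.4
hole(depth) (309, 227, 19, 28) [array([495.5, 118.1]), array([19.2, 31. ]), np.float64(13.3)] circ [495.  118.6] 17.5
shaft (260, 222, 50, 42) [array([461., 108.]), array([52.5, 46.9]), np.float64(12.3)] circ [461.9 107.1] 27.9
brass (320, 227, 18, 30) [array([506.9, 119.2]), array([17.7, 33. ]), np.float64(18.4)] circ [506.3 119.3] 17.9
236 [(294, 72), (297, 72), (300, 70), (303, 71), (306, 70), (309, 40), (312, 12), (315, 11), (318, 11), (321, 30), (324, 45), (327, 61), (330, 69), (333, 69), (336, 68), (339, 57), (342, 42), (345, 60), (348, 71), (351, 70)]
242 [(294, 72), (297, 71), (300, 71), (303, 70), (306, 70), (309, 35), (312, 27), (315, 27), (318, 27), (321, 30), (324, 48), (327, 62), (330, 70), (333, 69), (336, 26), (339, 27), (342, 42), (345, 61), (348, 72), (351, 69)]Traceback (most recent call last):
  File "<stdin>", line 19, in <module>
ValueError: cannot convert float NaN to integer
```

View pics/w1c.png

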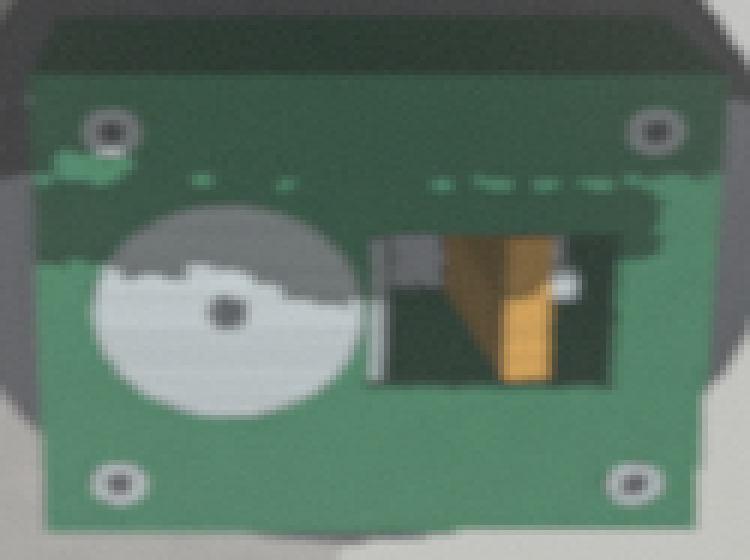

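The crop shows the slot's left edge at crop 368 and the shoe's front top edge at crop 500. The y edges are at crop 236 and 384.

```bash
python3 - <<'E'
from h import *
z=np.load("w1.npz"); K,E=z["K"],z["E"]
a=np.radians(12.4); R=np.array([[np.cos(a),np.sin(a)],[-np.sin(a),np.cos(a)]])
px=[(306.3-.5,241.5),(328.3-.5,241.5),(346.7-.5,241.5),(327,226.7),(327,256.3)]
P=ray(px,K,E,.07)[:,:2]; L=P@R.T*1000; print(np.round(L,1))
cx=(L[0,0]+12.5+L[1,0]-9.5)/2; cy=(L[3,1]+L[4,1])/2
print("origin hub-axes",cx,cy,"world",np.array([cx,cy])@R)
print("block centre in those axes",np.array([483.7,115.4])@R.T)
# head grasp move
o=sensors.get_obs(); print(o["ee_pos"], "to above blue", np.array([.5148,-.2648])-o["ee_pos"][:2])
E
```

```text
[[496.3   8. ]
 [519.8   7.9]
 [539.4   7.9]
 [518.4  24.6]
 [519.4  -9.1]]
origin hub-axes 509.50904789049014 7.7437173719199395 world [495.96051295 116.97266618]
block centre in those axes [497.19683779   8.84050317]
[0.44797022 0.1688987  0.24985582] to above blue [ 0.06682978 -0.4336987 ]
```

```bash
python3 -m jog '[0.007,-0.04,0,0,0,-0.03, 0.014,-0.08,0,0,0,-0.07, 0.02,-0.12,0,0,0,-0.1, 0.026,-0.16,0,0,0,-0.13, 0.032,-0.2,0,0,0,-0.16, 0.038,-0.24,0,0,0,-0.19, 0.044,-0.28,0,0,0,-0.22, 0.05,-0.32,0,0,0,-0.25, 0.056,-0.36,0,0,0,-0.29, 0.067,-0.4,0,0,0,-0.335]'
python3 -m jog '[0,-0.034,-0.02,0,0,0, 0,-0.034,-0.05,0,0,0, 0,-0.034,-0.05,0,0,0, 0,-0.034,-0.05,0,0,0]'
python3 - <<'E'
from h import *
o=sensors.get_obs(); p,d,K,E=grab("wrist"); hsv=cv2.cvtColor(p,cv2.COLOR_RGB2HSV); w=world(d,K,E)
R=np.array(o["orientation"]); print(o["ee_pos"],"tool y yaw",np.degrees(np.arctan2(R[1,1],R[0,1])))
for n,a,b in(("blue",105,130),("red",0,8),("yellow",20,35)):
    m=(cv2.inRange(hsv,(a,110,50),(b,255,255))>0)&(abs(w[...,2]-.106)<.006)
    c=max(cv2.findContours(m.astype(np.uint8),0,1)[0],key=cv2.contourArea)[:,0]
    P=ray(c,K,E,.106)[:,:2]*1000; print(n,cv2.minAreaRect(P.astype(np.float32)),np.median(w[m][:,2]))
cv2.imwrite("pics/w2.png",p[...,::-1])
E
```

```text
clock: 2.23
ee_pos: [0.5157, -0.231, 0.2506]
orientation: [[0.118, 0.993, -0.0], [0.993, -0.118, 0.001], [0.001, -0.0, -1.0]]
wrist_force: [0.3, 0.0, -0.3]
finger_gap: 0.094
grip_force: 0.0
clock: 2.57
ee_pos: [0.5153, -0.2632, 0.1989]
orientation: [[0.117, 0.993, -0.004], [0.993, -0.117, 0.004], [0.003, -0.004, -1.0]]
wrist_force: [-0.7, 0.6, 0.9]
finger_gap: 0.0938
grip_force: 0.0
[ 0.51527228 -0.2631815   0.19887439] tool y yaw -6.716004572188058
blue ((515.864501953125, -264.7691955566406), (36.492862701416016, 22.766342163085938), 83.91392517089844) 0.10628008360092774
red ((507.5227355957031, -338.0726623535156), (40.66424560546875, 24.020498275756836), 83.3542251586914) 0.10624651232436841
yellow ((524.7445678710938, -191.41404724121094), (37.75285339355469, 25.31524658203125), 83.24121856689453) 0.106156197957106
```

View pics/w2.png

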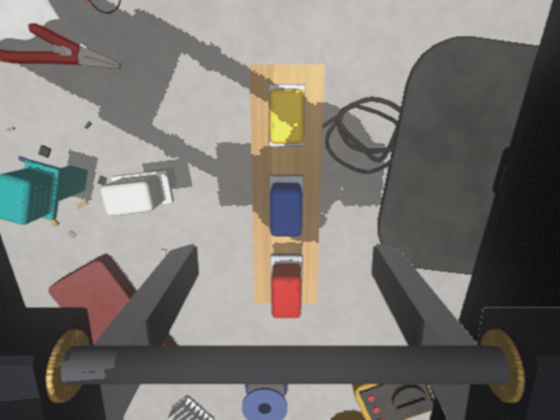

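Yellow is at (286,115), blue at (286,208) and red at (286,290) in the rack. The fingers straddle the row with free space on both sides. Blue is within 2 mm of the tool, so I descend to TCP z = 0.077 and grip.

```bash
python3 -m jog '[0,0,-0.03,0,0,0, 0,0,-0.06,0,0,0, 0,0,-0.085,0,0,0, 0,0,-0.105,0,0,0, 0,0,-0.115,0,0,0, 0,0,-0.122,0,0,0, 0,0,-0.122,0,0,0, 0,0,-0.122,0,0,0]'
python3 -m jog '[0,0,0,0,0,0, 0,0,0,0,0,0, 0,0,0,0,0,0, 0,0,0,0,0,0, 0,0,0,0,0,0, 0,0,0,0,0,0, 0,0,0,0,0,0, 0,0,0,0,0,0]' 0 40
```

```text
clock: 3.28
ee_pos: [0.5172, -0.2658, 0.0797]
orientation: [[0.118, 0.993, 0.002], [0.993, -0.118, -0.001], [-0.001, 0.002, -1.0]]
wrist_force: [-0.6, -0.6, 0.9]
finger_gap: 0.0939
grip_force: 0.0
clock: 3.95
ee_pos: [0.516, -0.2659, 0.0781]
orientation: [[0.119, 0.993, -0.0], [0.993, -0.119, 0.0], [0.0, -0.0, -1.0]]
wrist_force: [0.6, 0.3, -0.9]
finger_gap: 0.0439
grip_force: 0.0
```

```bash
python3 -m jog '[0,0,0,0,0,0, 0,0,0,0,0,0, 0,0,0,0,0,0, 0,0,0,0,0,0, 0,0,0,0,0,0, 0,0,0,0,0,0, 0,0,0,0,0,0]'
python3 -m jog '[0,0,0.005,0,0,0, 0,0,0.015,0,0,0, 0,0,0.03,0,0,0, 0,0,0.05,0,0,0, 0,0,0.075,0,0,0, 0,0,0.1,0,0,0, 0,0,0.12,0,0,0, 0,0,0.12,0,0,0]'
```

```text
clock: 4.53
ee_pos: [0.516, -0.2658, 0.0781]
orientation: [[0.119, 0.993, 0.0], [0.993, -0.119, 0.0], [0.0, 0.0, -1.0]]
wrist_force: [-0.5, -0.1, -0.6]
finger_gap: 0.0252
grip_force: 40.0
clock: 5.2
ee_pos: [0.5186, -0.2675, 0.2038]
orientation: [[0.119, 0.993, 0.009], [0.993, -0.119, -0.006], [-0.005, 0.009, -1.0]]
wrist_force: [0.7, -0.2, -0.1]
finger_gap: 0.0257
grip_force: 40.0
```

Grasped: the gap is 25.5 mm against a 26 mm head. The TCP is 70 mm above the key's origin. Now to above the hub.

```bash
python3 -m jog '[0,0.02,0.005,0,0,0, -0.002,0.05,0.005,0,0,0.03, -0.004,0.085,0.005,0,0,0.06, -0.006,0.125,0.005,0,0,0.1, -0.008,0.165,0.005,0,0,0.14, -0.01,0.205,0.005,0,0,0.18, -0.012,0.245,0.005,0,0,0.22, -0.015,0.285,0.005,0,0,0.26, -0.018,0.32,0.005,0,0,0.3, -0.02,0.345,0.005,0,0,0.334]'
python3 -m jog '[0,0.02,0,0,0,0, 0,0.032,0,0,0,0, 0,0.038,0,0,0,0, 0,0.038,0,0,0,0, 0,0.038,0,0,0,0, 0,0.038,0,0,0,0]'
python3 - <<'E'
from h import *
o=sensors.get_obs(); p,d,K,E=grab("wrist"); cv2.imwrite("pics/w3.png",p[...,::-1]); np.savez("w3.npz",p=p,d=d,K=K,E=E)
R=np.array(o["orientation"]); print(o["ee_pos"],"yaw",np.degrees(np.arctan2(R[1,1],R[0,1])),o["wrist_force"],o["finger_gap"])
E
```

```text
clock: 6.03
ee_pos: [0.4945, 0.0822, 0.2025]
orientation: [[-0.217, 0.976, -0.001], [0.976, 0.217, 0.001], [0.002, -0.001, -1.0]]
wrist_force: [0.1, 0.1, -0.9]
finger_gap: 0.0261
grip_force: 40.0
clock: 6.53
ee_pos: [0.4961, 0.116, 0.203]
orientation: [[-0.212, 0.977, -0.0], [0.977, 0.212, -0.001], [-0.001, -0.0, -1.0]]
wrist_force: [-0.8, -0.8, -0.6]
finger_gap: 0.0258
grip_force: 40.0
[0.49612218 0.11597258 0.2029825 ] yaw 12.24945056280176 [-0.75420681 -0.80159223 -0.62152311] 0.025786915676477836
```

View pics/w3.png

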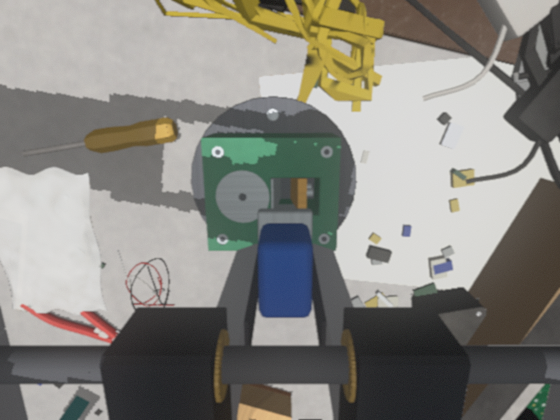

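The key hangs upright between the fingers, blue head at (285,270), square to the hub. The slot is just beyond it at (272–318, 180–213). I lower it part-way and check the force.

```bash
python3 -m jog '[0,0.001,-0.025,0,0,0, 0,0.001,-0.05,0,0,0, 0,0.001,-0.06,0,0,0, 0,0.001,-0.07,0,0,0, 0,0.001,-0.08,0,0,0, 0,0.001,-0.083,0,0,0, 0,0.001,-0.083,0,0,0, 0,0.001,-0.083,0,0,0]'
```

```text
clock: 7.25
ee_pos: [0.4966, 0.1181, 0.1207]
orientation: [[-0.213, 0.977, 0.001], [0.977, 0.213, 0.0], [-0.0, 0.001, -1.0]]
wrist_force: [0.3, -0.1, -0.3]
finger_gap: 0.0256
grip_force: 40.0
```

No force at 20 mm below the hub's top, so the tip is in. Lowering on to contact.

```bash
python3 -m jog '[0,0,-0.006,0,0,0, 0,0,-0.012,0,0,0, 0,0,-0.017,0,0,0, 0,0,-0.02,0,0,0, 0,0,-0.022,0,0,0, 0,0,-0.022,0,0,0]'
```

```text
clock: 7.75
ee_pos: [0.4963, 0.1182, 0.0978]
orientation: [[-0.213, 0.977, 0.001], [0.977, 0.213, 0.0], [-0.0, 0.001, -1.0]]
wrist_force: [1.3, -0.0, -4.2]
finger_gap: 0.0257
grip_force: 40.0
```

```bash
python3 -m jog '[0,0,-0.002,0,0,0, 0,0,-0.004,0,0,0, 0,0,-0.006,0,0,0, 0,0,-0.006,0,0,0]' - 60
python3 -m jog '[0,0,-0.002,0,0,0, 0,0,-0.004,0,0,0, 0,0,-0.006,0,0,0, 0,0,-0.006,0,0,0]'
```

```text
clock: 8.08
ee_pos: [0.4967, 0.1182, 0.0928]
orientation: [[-0.213, 0.977, 0.002], [0.977, 0.213, 0.0], [-0.0, 0.002, -1.0]]
wrist_force: [0.3, 1.2, 3.3]
finger_gap: 0.0256
grip_force: 60.0
clock: 8.42
ee_pos: [0.4973, 0.1183, 0.0872]
orientation: [[-0.213, 0.977, 0.003], [0.977, 0.213, 0.0], [-0.0, 0.003, -1.0]]
wrist_force: [-0.2, 0.2, 4.9]
finger_gap: 0.0257
grip_force: 60.0
```

```bash
python3 -m jog '[0,0,-0.002,0,0,0, 0,0,-0.004,0,0,0, 0,0,-0.005,0,0,0, 0,0,-0.005,0,0,0]'
python3 -m jog '[0,0,-0.001,0,0,0, 0,0,-0.002,0,0,0, 0,0,-0.002,0,0,0]'
```

```text
clock: 8.75
ee_pos: [0.4976, 0.1183, 0.084]
orientation: [[-0.214, 0.977, 0.004], [0.977, 0.214, 0.0], [-0.001, 0.004, -1.0]]
wrist_force: [-2.5, -0.0, 16.2]
finger_gap: 0.0258
grip_force: 60.0
clock: 9.0
ee_pos: [0.4976, 0.1183, 0.084]
orientation: [[-0.214, 0.977, 0.005], [0.977, 0.214, 0.0], [-0.001, 0.005, -1.0]]
wrist_force: [-6.2, -0.6, 30.4]
finger_gap: 0.0258
grip_force: 60.0
```

The force rose to 30 N at exactly the expected home height, so the collar has landed. I relieve the push, open and retreat.

```bash
python3 -m jog '[0.001,0,0.003,0,0,0, 0.001,0,0.004,0,0,0, 0.001,0,0.004,0,0,0]'
python3 -m jog '[0,0,0,0,0,0, 0,0,0,0,0,0, 0,0,0,0,0,0, 0,0,0,0,0,0, 0,0,0,0,0,0, 0,0,0,0,0,0, 0,0,0,0,0,0, 0,0,0,0,0,0, 0,0,0,0,0,0]' 1
python3 -m jog '[0,0,0.02,0,0,0, 0,0,0.05,0,0,0, 0,0,0.08,0,0,0, 0,0,0.11,0,0,0, 0,0,0.14,0,0,0, 0,0,0.14,0,0,0, 0,0,0.14,0,0,0]'
python3 - <<'E'
from h import *
a=np.radians(12.4); ex=np.array([np.cos(a),np.sin(a)])
p,d,K,E=grab("wrist"); hsv=cv2.cvtColor(p,cv2.COLOR_RGB2HSV); w=world(d,K,E)
m=(cv2.inRange(hsv,(105,110,50),(130,255,255))>0)&(w[...,2]>.10)&(w[...,2]<.14)
c=max(cv2.findContours(m.astype(np.uint8),0,1)[0],key=cv2.contourArea)[:,0]
print("blue z",np.median(w[m][:,2]),cv2.minAreaRect((ray(c,K,E,.112)[:,:2]*1000).astype(np.float32)))
cv2.imwrite("pics/w4.png",p[...,::-1])
p,d,K,E=grab("top"); hsv=cv2.cvtColor(p,cv2.COLOR_RGB2HSV); w=world(d,K,E)
for n,lo,hi in(("yellow",20,35),("red",0,8)):
    m=(cv2.inRange(hsv,(lo,120,60),(hi,255,255))>0)&(w[...,2]>.08)&(w[...,2]<.13)
    m[:,:232]=0; m[:,322:]=0; print(n,np.round(np.median(w[m],0),4))
E
```

```text
clock: 9.25
ee_pos: [0.4976, 0.1183, 0.0841]
orientation: [[-0.213, 0.977, 0.002], [0.977, 0.213, 0.0], [-0.0, 0.002, -1.0]]
wrist_force: [-1.8, 0.0, 10.0]
finger_gap: 0.0258
grip_force: 60.0
clock: 10.0
ee_pos: [0.497, 0.1181, 0.0832]
orientation: [[-0.213, 0.977, 0.0], [0.977, 0.213, -0.0], [-0.0, 0.0, -1.0]]
wrist_force: [-0.5, -0.4, -0.1]
finger_gap: 0.0824
grip_force: 0.0
clock: 10.58
ee_pos: [0.4981, 0.1183, 0.225]
orientation: [[-0.213, 0.977, 0.004], [0.977, 0.213, 0.0], [-0.001, 0.004, -1.0]]
wrist_force: [-0.7, -0.0, 0.1]
finger_gap: 0.0943
grip_force: 0.0
blue z 0.11224321512717843 ((497.36962890625, 119.79074096679688), (24.72614097595215, 40.08400344848633), 12.202383995056152)
yellow [ 0.5238 -0.1905  0.1062]
red [ 0.5067 -0.3381  0.1059]
```

View pics/w4.png

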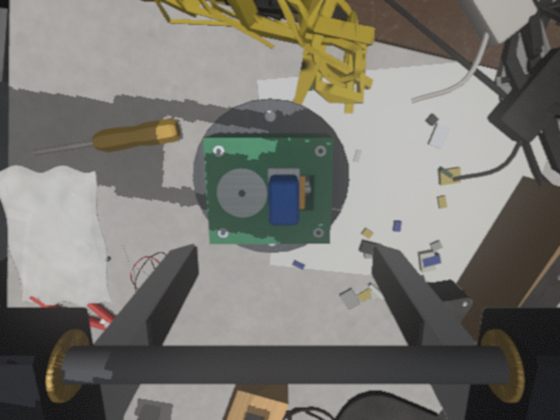

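The blue key sits in the slot with its head at (284,200). Its head top is at z = 0.1122 (0.112 expected when home), it is about 3 mm from the hub's axis, and its yaw is 12.2°. Red and yellow have not moved. Handing in.

```bash
python3 -c "from cell import job; print(job.hand_in())"
```

```text
the job is handed in; nothing more can be done
None
```

The blue key is seated in the hub with its collar down (head top measured at 112.2 mm, 112 mm expected), the gripper is clear, the red and yellow keys have not moved, and the job was handed in at about 11 s; no verdict was returned.

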